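# Load a filter cassette and open its vacuum valve

## Task

The filtration manifold has three stations; one of them has an empty slot. Slide the loose filter cassette, lying flat and nose first, fully home into that empty slot, then turn the black bar knob on top of the same station anticlockwise (seen from above) all the way to its end stop, so that its vacuum valve is fully open, and let go. Leave the other two stations' knobs as they are and do not knock over the stack of dishes.

Things in the scene. Friction and masses are not known exactly. Their poses are not given: they have to be found in the camera images.
- cassette: Loose white slab 130 long (x) x 70 wide (y) x 10 thick mm, 0.16 kg, lying on the table left or right of the manifold. Origin: centre of its underside; +x to its nose, the plain end with a round membrane on top, which enters the slot first; z up. Near the tail stands a handle fin 40 long (x) x 14 thick (y) mm, centred at x = -40 mm, its top 46 mm above the underside.
- cassette_grip (a point): Point in the handle fin at which to hold it from above, fingers closing along the cassette's y: 40 mm behind the cassette's centre, 34 mm above its underside (fingertips then clear the slab's top by 5 mm). Axes as the cassette's.
- cassette_nose (a point): Middle of the lower edge of the cassette's nose, 65 mm ahead of its origin, at its underside. Axes as the cassette's.
- station_a: Station with the empty slot (left, middle or right of three, 115 mm apart): fixed steel block 105 mm wide, on a 20 mm plinth. Origin: foot of the middle of its front face; x into the slot, away from the robot, z up. Roof 65 mm above the origin, from the face to x = 180 mm; a funnel of 27 mm radius at x = 150 mm rises to 136 mm. The other two stations hold fixed cassettes whose fins show.
- slot_mouth (a point): Centre of the empty slot's mouth, on the slot floor, at the front face, 25 mm above station_a's origin. Slot 74 wide, 13 high, 55 deep mm. A loading ledge level with the slot floor reaches 120 mm out in front of the face; flared guides on it, 12 mm high, widen the mouth to about 85 mm over the last 30 mm. Axes as station_a's.
- slot_end (a point): Centre of the slot's end wall, on the slot floor, 55 mm inside the face. When the cassette is fully home its nose touches this wall, 75 mm of it still sticks out over the ledge, and cassette_nose coincides with this point. Axes as station_a's.
- valve_a (a joint): Angle of the empty station's valve knob, rad: 0 = the anticlockwise end stop, valve fully open, bar in line with the slot, white mark towards the robot; it grows clockwise seen from above, up to 2.4. It turns with light friction and stays where it is left.
- valve_a_grip (a point): Grip point of that knob, on its vertical axis 50 mm behind the face. The knob is a black bar 61 long x 14 wide mm on a disc of 32 mm radius; this point is 7 mm below the bar's top and 23 mm above the disc's top. Its axes turn with the knob: x lies along the bar (the white mark is at -x), z up.
- valve_b_mark (a point): White mark on the knob of another (loaded) station, to be left alone: 28 mm from the knob's axis, on top of the bar.
- valve_c_mark (a point): White mark on the knob of the third (loaded) station, to be left alone: 28 mm from the knob's axis, on top of the bar.
- dish_stack: Bystander: stack of four pale dishes, 94 mm across, 60 mm high, on the side of the manifold away from the cassette. Origin at its foot.
Not all that is in view belongs to the job. What is shaped like the cassette but green is not meant.

How it is judged:
By the outcome, as a careful person would: the job done as asked, in the order asked, and still so for the second after the job is handed in, with the robot touching nothing.
It also fails if it takes over 72 s, if anything falls off the work surface, if the arm or the gripper's body presses on something with over 40 N, if the wrist force passes 120 N, or if a joint passes its speed limit or range.

## Robot

A 6-joint arm with a two-finger parallel gripper is mounted at the origin on the work surface. World frame = base frame: x ahead of the robot, y to its left, z up, the work surface at z = 0. Lengths are in mm, angles in degrees, forces in N, time in s.
With the tool pointing down it reaches from about 300 to 850 mm from the base axis. Payload 4.2 kg.
Tool frame: the origin (TCP) lies midway between the tips of the shut fingers; the grasp point (between the pads) lies 19 mm behind it (env.grip_point_offset is the distance from the TCP to the grasp point, in mm); z points along the fingers, x is the direction in which the jaws open and shut, and the axes are right-handed (so a half turn about z gives the same grasp; the last joint's range is limited). The gripper opens to 91 mm and grips with 3 to 60 N. Pads are 32 mm wide; open, the fingers measure 118 mm over their backs; the gripper's body (76 mm by 178 mm) begins 60 mm behind the grasp point.
Start: joints at [62.166, 18.312, 89.639, -0, 72.044, -1.146], TCP at [258.26, 513.759, 184.776] pointing down, gripper open.
Joint ranges: [-177.97, 177.97], [-48.28, 115.42], [12.27, 149.76], [-77.06, 257.06], [2.81, 150.46], [-146.56, 146.56]. Speed limits (degrees/s): [147.25, 147.25, 180, 180, 180, 180].

## Interface

Orientations are given as [roll, pitch, yaw] about the fixed x, y, z axes, in that order (R = Rz(yaw) Ry(pitch) Rx(roll)).
In Python, from workcell import env gives the robot as it stands.
- The arm moves only by the shell command python3 -m pendant 'ROWS' [FORCE]. ROWS is JSON, a list of rows, each an object with "xyz": the shift along the tool's x, y, z in m, a list of three; "roll": the turn about the tool's z in degrees; "jaw": the closure, from 0 (fully open) to 1 (shut). A call has exactly 8 rows; each row is the pose to reach, as a shift and turn from the pose commanded when the call began, along the tool's axes at that moment; what a row does not reach only later rows make up. A row lasts 1/8 s, in which the tool goes at most 62.5 mm and 10.7 degrees, less where a joint would pass 70% of its speed; a pose out of reach is approached as far as the arm can. A call with a gripper value outside its range is refused whole. The fingers move at their own pace and stop on an object; FORCE is the grip in N (left out, the last holds). Time passes only in rows, so rows that repeat a pose let the fingers close, or fill a call up. It gives the time, the measured TCP pose, the force and the opening at its end, in the units of the state.
- env.state(): the state, without advancing time (a new reading comes with each control period).
- env.grab_frame(name): name is "scene" or "top"; returns (picture, depth): 384x512x3 uint8, blue, green, red; 384x512 float32, mm along the optical axis (not along the pixel's ray), 0 where there is no reading.
- env.camera_params(name): a dict with "camera_matrix" (3x3 intrinsics, pixels), "D" ([k1, k2, p1, p2, k3] as OpenCV has them; the pictures are not rectified), "cam_to_world" (4x4, takes a point from camera to world coordinates). Camera axes: x right, y up, looking along -z (the intrinsics and any distortion apply to the point x, -y, -z); pixel columns grow to the right and rows downward; lengths in mm; the calibration is good to about 2 mm. A picture is of the moment at which its call begins. camera_params takes no time and is no camera call.
- env.job_done(): hands the job in, once; it reports no verdict.
The state is a dict: "time_s": time; "qpos": joint angles; "qvel": joint speeds; "effort": joint torques, N m; "ee_pos": TCP position; "ee_rot": TCP orientation; "force": force on the tool from outside, world axes, zero at the start; "torque": the same for the moment, N m; "gripper_width": finger opening in mm.
Only numpy, scipy, OpenCV 4.12 (cv2) and the standard library are available. Lean on these libraries where they do the work, as an engineer would, in place of code of your own. Each camera call takes 0.05 s, during which the arm holds its last target. There are 200 camera calls.

## Working session

There is one attempt and no reset: what is moved stays moved. The work goes in short steps, Python scripts to look and compute and a shell command to move; the robot and the scene stay as the last step left them, time stands still between calls to the robot, and variables do not carry over. Pictures are saved under pics/ and viewed, about 8 in all and at most 12, crops included, and the job is handed in when it is done.

```bash
mkdir -p pics
cat > h.py <<'E'
import numpy as np, cv2
from workcell import env
def load(n):
    return np.load(f'pics/{n}.npz')
def grab(cam,n):
    p,d=env.grab_frame(cam); cv2.imwrite(f'pics/{n}.png',p)
    c=env.camera_params(cam); np.savez(f'pics/{n}.npz',p=p,d=d,K=c["camera_matrix"],D=c["D"],T=c["cam_to_world"]); return p,d
def ray(f,uv):
    u=cv2.undistortPoints(np.float64(uv).reshape(-1,1,2),f['K'],f['D']).reshape(-1,2)
    r=np.c_[u[:,0],-u[:,1],-np.ones(len(u))]
    return f['T'][:3,3], r@f['T'][:3,:3].T
def onz(f,uv,z):
    o,r=ray(f,uv); return o+r*((z-o[2])/r[:,2])[:,None]
def dep(f,uv):
    o,r=ray(f,uv); uv=np.int32(np.round(uv)).reshape(-1,2)
    return o+r*f['d'][uv[:,1],uv[:,0]][:,None]
E
python3 - <<'E'
from h import *
print(env.state())
for c in('top','scene'):
    grab(c,c+'0'); f=load(c+'0'); print(c,f['K'],f['D'],f['T'])
a=cv2.imread('pics/top0.png');b=cv2.imread('pics/scene0.png')
E
```

```text
{'time_s': 0.0, 'qpos': array([ 6.21677287e+01,  1.83520463e+01,  8.97082457e+01, -2.66422231e-04,
        7.20429635e+01, -1.14526539e+00]), 'qvel': array([-0.0730985 , -0.06663491,  0.01464826, -0.04473932,  0.05120864,
       -0.025223  ]), 'effort': array([-1.22518661e-03, -4.12462234e+01, -2.31977892e+01,  7.24491267e-02,
        4.58446483e-02, -1.56133683e-04]), 'ee_pos': array([257.97109449, 513.24632361, 183.903801  ]), 'ee_rot': array([-1.79998189e+02,  1.03239913e-01,  6.33130781e+01]), 'force': array([0.2355438 , 0.34865256, 0.36243322]), 'torque': array([-0.02584928,  0.00033392,  0.02070813]), 'gripper_width': 91.28263470707965}
top [[443.45682947   0.         252.78252815]
 [  0.         443.45682947 194.56298261]
 [  0.           0.           1.        ]] [-0.00045677  0.          0.          0.          0.        ] [[-1.46736442e-02  9.84429099e-01 -1.75168585e-01  2.43014312e+02]
 [-9.99891786e-01 -1.46304615e-02  1.53797119e-03  7.49910251e+01]
 [-1.04877364e-03  1.75172197e-01  9.84537252e-01  1.45172670e+03]
 [ 0.00000000e+00  0.00000000e+00  0.00000000e+00  1.00000000e+00]]
scene [[373.75839604   0.         261.96171681]
 [  0.         373.75839604 189.5397016 ]
 [  0.           0.           1.        ]] [-0.0905732  0.         0.         0.         0.       ] [[ 7.01282435e-01 -5.63707616e-01  4.36390502e-01  9.60642492e+02]
 [ 7.12796884e-01  5.64011290e-01 -4.16907504e-01 -3.71355384e+02]
 [-1.11152350e-02  6.03427699e-01  7.97340243e-01  9.46124185e+02]
 [ 0.00000000e+00  0.00000000e+00  0.00000000e+00  1.00000000e+00]]
```

View pics/top0.png

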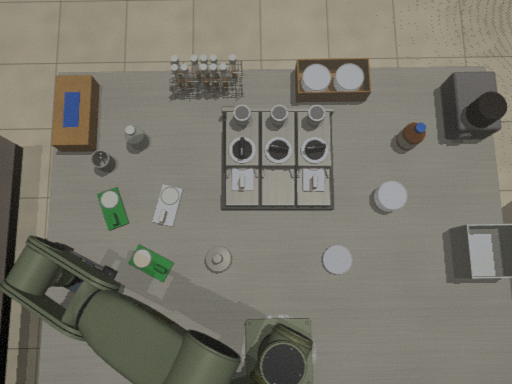

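View pics/scene0.png

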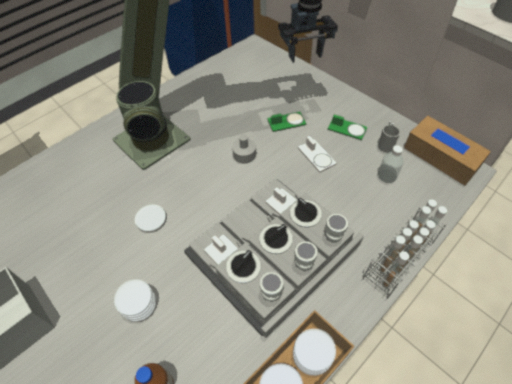

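Top view: the white cassette is at (167,205), with its membrane end up at about (171,195) and its fin near (163,216). The green lookalikes are at (113,208) and (151,263). The middle station looks empty: no fin shows at (278,188), while the left and right stations show fins at (242,180) and (314,180). I'll confirm with an enlarged crop and take first measurements.

Run:
```python
from h import *
f=load('top0');p=f['p']
c=cv2.resize(p[95:240,140:340],None,fx=4,fy=4,interpolation=cv2.INTER_CUBIC);cv2.imwrite('pics/crop1.png',c)
# cassette mask: bright, low-saturation in ROI
g=p[175:235,145:190].min(2); print(np.percentile(g,[5,50,90,99]))
m=np.zeros(p.shape[:2],np.uint8); m[175:235,145:190]=(g>185)*255
m=cv2.morphologyEx(m,cv2.MORPH_CLOSE,np.ones((5,5)))
k=max(cv2.findContours(m,0,2)[0],key=cv2.contourArea)
P=onz(f,k.reshape(-1,2).astype(float),10)
r=cv2.minAreaRect(P[:,:2].astype(np.float32));print('cass',r,cv2.boxPoints(r))
# depth heights map
H,W=f['d'].shape;uv=np.stack(np.meshgrid(np.arange(W),np.arange(H)),-1).reshape(-1,2).astype(float)
Q=dep(f,uv).reshape(H,W,3);np.save('pics/Q.npy',Q)
fin=(Q[...,2]>28)&(Q[...,2]<60);s=np.zeros_like(fin);s[190:230,150:185]=1
print('fin',Q[fin&s].mean(0),(fin&s).sum())
# manifold roof pts
for u,v in[(278,120),(278,200),(260,165),(297,165),(278,150),(278,188),(242,150),(314,150),(242,188)]:print(u,v,Q[v,u].round(0))
# dark knob mask
for x0,x1 in((228,256),(264,292),(301,329)):
    b=p[135:166,x0:x1].max(2)<50
    ys,xs=np.nonzero(b);pts=np.c_[xs+x0,ys+135].astype(float)
    X=onz(f,pts,110);print('knob',len(xs),X.mean(0).round(1),np.median(Q[ys+135,xs+x0,2]),cv2.minAreaRect(X[:,:2].astype(np.float32)))
```

```text
[116. 121. 160. 163.]Traceback (most recent call last):
  File "<stdin>", line 8, in <module>
ValueError: max() iterable argument is empty
```

View pics/crop1.png

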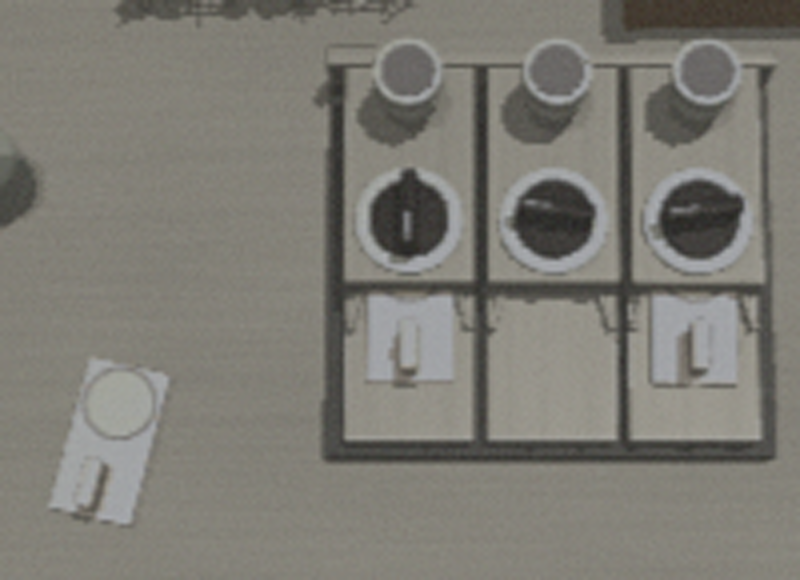

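The crop confirms it. The middle station at crop (553,370) has an empty ledge, and the white cassette at (110,440) has its nose (membrane) away from the robot. The middle knob bar lies nearly crosswise with its white mark to the left, so about 95–100° has to be turned.

```bash
cat > meas.py <<'E'
from h import *
f=load('top0');p=f['p']
m=np.zeros(p.shape[:2],np.uint8); m[175:235,145:190]=(p[175:235,145:190].min(2)>140)*255
m=cv2.morphologyEx(m,cv2.MORPH_CLOSE,np.ones((5,5)))
k=max(cv2.findContours(m,0,2)[0],key=cv2.contourArea)
P=onz(f,k.reshape(-1,2).astype(float),10)
r=cv2.minAreaRect(P[:,:2].astype(np.float32));print('cass',r,cv2.boxPoints(r).round(1))
H,W=f['d'].shape;uv=np.stack(np.meshgrid(np.arange(W),np.arange(H)),-1).reshape(-1,2).astype(float)
Q=dep(f,uv).reshape(H,W,3)
fin=(Q[...,2]>28)&(Q[...,2]<60);s=np.zeros_like(fin);s[190:230,150:185]=1
F=Q[fin&s];print('fin',F.mean(0).round(1),len(F),cv2.minAreaRect(F[:,:2].astype(np.float32)))
for u,v in[(278,120),(278,200),(260,165),(278,150),(278,188),(242,188),(390,193)]:print(u,v,Q[v,u].round(0))
for x0,x1 in((228,256),(264,292),(301,329)):
    z=Q[135:166,x0:x1]; b=(z[...,2]>105)&(z[...,2]<130)
    X=z[b];print('bar',len(X),X.mean(0).round(1),X[:,2].max().round(1),cv2.minAreaRect(X[:,:2].astype(np.float32)))
    d=p[135:166,x0:x1].max(2)<75; print(' disc z',np.median(z[d][:,2]))
# front face edge: height step between ledge and roof, per column
for u in(266,272,278,284,290):
    print('col',u,[(v,*Q[v,u,[0,2]].round(0)) for v in range(162,174)])
# ledge sides: row 195
print([(u,*Q[195,u,1:].round(0)) for u in range(256,302,1)])
E
python3 meas.py
```

```text
cass ((470.0570983886719, 355.6129455566406), (67.67135620117188, 127.88275146484375), 76.01073455810547) [[399.8 338.2]
 [523.9 307.3]
 [540.3 373. ]
 [416.2 403.9]]
fin [430.3 365.   42.6] 64 ((430.97998046875, 366.28118896484375), (15.393580436706543, 39.287925720214844), 73.14863586425781)
278 120 [704.  -8. 156.]
278 200 [475.  -8.  44.]
260 165 [597.  47.  21.]
278 150 [623.  -8. 107.]
278 188 [514.  -9.  42.]
242 188 [512. 107.  61.]
390 193 [ 489. -365.   60.]
bar 80 [627.5 105.9 125. ] 130.0 ((630.7211303710938, 96.32378387451172), (34.05804443359375, 61.982948303222656), 88.63602447509766)
 disc z 100.11529887883376
bar 106 [626.8  -9.  122.7] 130.0 ((628.367919921875, -8.700614929199219), (59.8155403137207, 14.839442253112793), 82.84224700927734)
 disc z 100.8953236536413
bar 100 [ 624.9 -122.8  122.5] 130.0 ((626.5714721679688, -123.32894134521484), (16.844440460205078, 60.252986907958984), 2.6933205127716064)
 disc z 100.43521255029304
col 266 [(162, np.float64(590.0), np.float64(88.0)), (163, np.float64(587.0), np.float64(86.0)), (164, np.float64(583.0), np.float64(87.0
[... 3846 characters left out ...]
6, np.float64(-34.0), np.float64(47.0)), (287, np.float64(-37.0), np.float64(44.0)), (288, np.float64(-41.0), np.float64(44.0)), (289, np.float64(-44.0), np.float64(43.0)), (290, np.float64(-47.0), np.float64(41.0)), (291, np.float64(-50.0), np.float64(43.0)), (292, np.float64(-54.0), np.float64(43.0)), (293, np.float64(-57.0), np.float64(47.0)), (294, np.float64(-63.0), np.float64(15.0)), (295, np.float64(-66.0), np.float64(19.0)), (296, np.float64(-69.0), np.float64(22.0)), (297, np.float64(-69.0), np.float64(48.0)), (298, np.float64(-73.0), np.float64(41.0)), (299, np.float64(-76.0), np.float64(43.0)), (300, np.float64(-79.0), np.float64(43.0)), (301, np.float64(-83.0), np.float64(43.0))]
```

```bash
cat > go.py <<'E'
# usage: go.py x y z yaw -> shift (m) along tool axes, roll
import sys
from h import *
from scipy.spatial.transform import Rotation as R
s=env.state();t=np.array([float(v) for v in sys.argv[1:5]])
M=R.from_euler('xyz',s['ee_rot'],degrees=True).as_matrix()
x=M[:,0];yaw=np.degrees(np.arctan2(x[1],x[0]))
print('t',round(s['time_s'],2),'shift',((t[:3]-s['ee_pos'])@M/1000).round(4),'roll',round(-((t[3]-yaw+180)%360-180),2),
 '| pos',s['ee_pos'].round(1),'rot',s['ee_rot'].round(2),'w',s['gripper_width'].round(1),'F',s['force'].round(1))
E
python3 go.py 431.2 365.3 75 76
```

```text
Traceback (most recent call last):
  File "go.py", line 9, in <module>
    '| pos',s['ee_pos'].round(1),'rot',s['ee_rot'].round(2),'w',s['gripper_width'].round(1),'F',s['force'].round(1))
                                                                ^^^^^^^^^^^^^^^^^^^^^^^^
AttributeError: 'float' object has no attribute 'round'
```

```bash
sed -i "s/s\['gripper_width'\].round(1)/round(s['gripper_width'],1)/" go.py; python3 go.py 431.2 365.3 75 76
```

```text
t 0.1 shift [-0.0543  0.2212  0.1091] roll -12.69 | pos [258.  513.3 184. ] rot [-1.800e+02  9.000e-02  6.331e+01] w 91.2 F [-0.6 -0.3 -0.1]
```

```bash
python3 -m pendant '[{"xyz":[-0.011,0.045,0.015],"roll":-3,"jaw":0},{"xyz":[-0.022,0.09,0.035],"roll":-6,"jaw":0},{"xyz":[-0.033,0.135,0.06],"roll":-9,"jaw":0},{"xyz":[-0.044,0.18,0.085],"roll":-12,"jaw":0},{"xyz":[-0.054,0.221,0.108],"roll":-12.7,"jaw":0},{"xyz":[-0.054,0.221,0.108],"roll":-12.7,"jaw":0},{"xyz":[-0.054,0.221,0.108],"roll":-12.7,"jaw":0},{"xyz":[-0.054,0.221,0.108],"roll":-12.7,"jaw":0}]' 30
python3 - <<'E'
from h import *
a,_=grab('top','t1');b,_=grab('scene','s1')
cv2.imwrite('pics/c2.png',np.hstack([cv2.resize(a[150:250,120:220],None,fx=4,fy=4,interpolation=2),cv2.resize(b[90:190,250:350],None,fx=4,fy=4,interpolation=2)]))
E
python3 go.py 431.2 365.3 15 76
```

```text
time_s: 1.1
ee_pos: [431.0, 367.4, 77.5]
ee_rot: [180.0, -0.1, 76.1]
force: [-0.2, 0.5, 0.8]
gripper_width: 91.1
t 1.2 shift [-0.002   0.0007  0.0625] roll 0.1 | pos [431.  367.3  77.5] rot [ 1.7996e+02 -7.0000e-02  7.6100e+01] w 91.3 F [ 0.1 -0.4 -0.2]
```

View pics/c2.png

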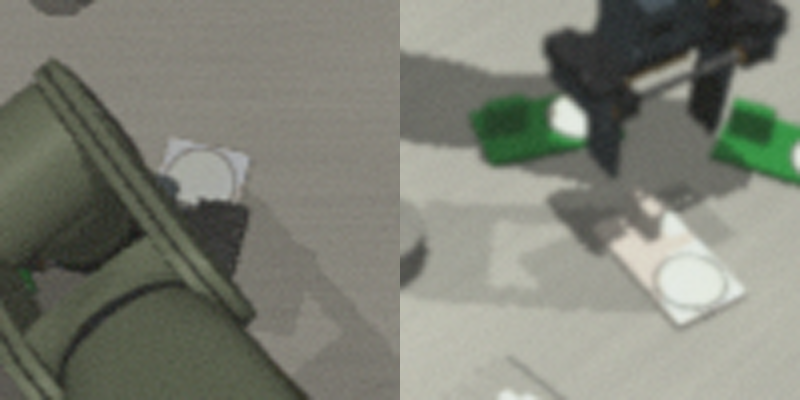

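The picture (right half, scene crop) shows the fin centred between the open fingers, with both green cassettes clear of their paths. Descend and grip.

```bash
python3 -m pendant '[{"xyz":[-0.002,0.001,0.025],"roll":0,"jaw":0},{"xyz":[-0.002,0.001,0.045],"roll":0,"jaw":0},{"xyz":[-0.002,0.001,0.06],"roll":0,"jaw":0},{"xyz":[-0.002,0.001,0.0615],"roll":0,"jaw":0},{"xyz":[-0.002,0.001,0.0615],"roll":0,"jaw":0.5},{"xyz":[-0.002,0.001,0.0615],"roll":0,"jaw":1},{"xyz":[-0.002,0.001,0.0615],"roll":0,"jaw":1},{"xyz":[-0.002,0.001,0.0615],"roll":0,"jaw":1}]' 40
python3 -m pendant '[{"xyz":[0,0,0],"roll":0,"jaw":1},{"xyz":[0,0,0],"roll":0,"jaw":1},{"xyz":[0,0,0],"roll":0,"jaw":1},{"xyz":[0,0,-0.01],"roll":0,"jaw":1},{"xyz":[0,0,-0.03],"roll":0,"jaw":1},{"xyz":[0,0,-0.06],"roll":0,"jaw":1},{"xyz":[0,0,-0.09],"roll":0,"jaw":1},{"xyz":[0,0,-0.09],"roll":0,"jaw":1}]'
python3 - <<'E'
from h import *
# station yaw & centre: disc rims (white washers) at ring height, and cliff edges from top0
f=load('top0');H,W=f['d'].shape;uv=np.stack(np.meshgrid(np.arange(W),np.arange(H)),-1).reshape(-1,2).astype(float);Q=dep(f,uv).reshape(H,W,3);p=f['p']
C=[]
for x0,x1 in((226,259),(262,296),(298,332)):
    m=np.zeros((H,W),np.uint8);s=np.s_[132:170,x0:x1];m[s]=(p[s].min(2)>140)*255
    k=max(cv2.findContours(m,0,1)[0],key=lambda k:cv2.boundingRect(k)[2]);P=onz(f,k.reshape(-1,2).astype(float),88)
    h=cv2.convexHull(P[:,:2].astype(np.float32));c,r=cv2.minEnclosingCircle(h);C.append(c);print('ring',c,r)
C=np.array(C);d=C[0]-C[2];print('lateral len',np.linalg.norm(d),'yaw',np.degrees(np.arctan2(-d[0],d[1])),'mean',C.mean(0))
# front edges: line of dark band bottom / roof front edge pixel rows
g=cv2.cvtColor(p,6).astype(float)
for nm,lo,hi,z in(('ledge front',200,209,45),('roof front',160,172,85)):
    pts=[]
    for u in list(range(229,257))+list(range(265,294))+list(range(302,328)):
        col=cv2.GaussianBlur(g,(3,3),0)[lo:hi,u];dd=-np.diff(col);i=int(np.argmax(dd))
        if 0<i<len(dd)-1:
            a,b,c=dd[i-1:i+2];i=i+.5*(a-c)/(a-2*b+c-1e-9)
        pts.append((u,lo+i+.5))
    P=onz(f,np.array(pts),z)[:,:2].astype(np.float32)
    l=cv2.fitLine(P,cv2.DIST_HUBER,0,.01,.01).ravel();l[:2]*=np.sign(l[1]);print(nm,l,'yaw',np.degrees(np.arctan2(-l[0],l[1])),'x at y=-9',l[2]+(-9-l[3])*l[0]/l[1])
E
```

```text
time_s: 2.2
ee_pos: [432.2, 364.2, 15.6]
ee_rot: [180.0, -0.0, 76.0]
force: [-0.5, -0.1, -0.4]
gripper_width: 54.0
time_s: 3.2
ee_pos: [433.5, 365.3, 108.2]
ee_rot: [179.8, -0.3, 76.0]
force: [-0.6, -0.1, 0.3]
gripper_width: 0.5
ring (632.610595703125, 104.69548034667969) 43.36062240600586
ring (629.83740234375, -10.607173919677734) 44.013858795166016
ring (628.311279296875, -125.49018859863281) 44.1820068359375
lateral len 230.22581590551928 yaw -1.070023374495622 mean [630.25309245 -10.46729406]
ledge front [1.4357268e-02 9.9989694e-01 4.5942395e+02 4.5640397e+00] yaw -0.82263905 x at y=-9 459.2292
roof front [2.1039678e-02 9.9977863e-01 5.8021674e+02 3.6377547e+00] yaw -1.2055736 x at y=-9 579.9508
```

The gripper shut to 0.5 mm: I lifted before the fingers had closed. Look at the cassette's state.

Run:
```python
from h import *
a,_=grab('top','t2');b,_=grab('scene','s2')
cv2.imwrite('pics/c3.png',np.hstack([cv2.resize(a[150:250,120:220],None,fx=4,fy=4,interpolation=2),cv2.resize(b[90:190,250:350],None,fx=4,fy=4,interpolation=2)]))
```

```text
(no output)
```

View pics/c3.png

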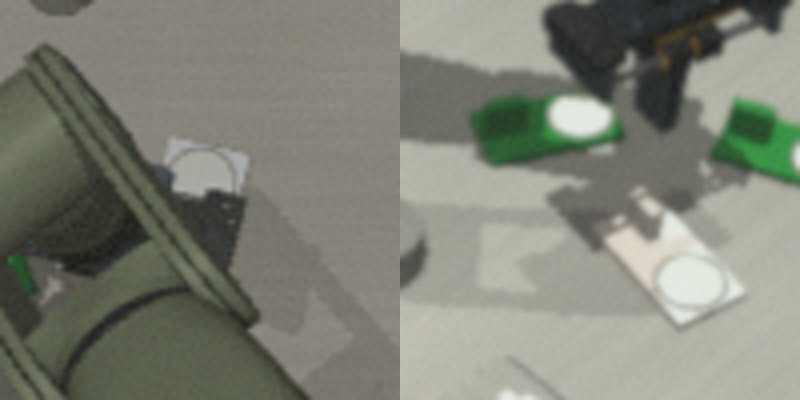

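The cassette has not moved: its nose corners sit at the same pixels in both crops (scene right half, (745,295) and (680,325)). Reopen, descend again, and this time wait for the fingers to close.

```bash
python3 go.py 431.2 365.3 15 76; python3 -m pendant '[{"xyz":[0,0,0],"roll":0,"jaw":0},{"xyz":[0,0,0],"roll":0,"jaw":0},{"xyz":[0,0,0],"roll":0,"jaw":0},{"xyz":[0,0,0.0],"roll":0,"jaw":0},{"xyz":[0,0,0.015],"roll":0,"jaw":0},{"xyz":[0,0,0.03],"roll":0,"jaw":0},{"xyz":[0,0,0.045],"roll":0,"jaw":0},{"xyz":[0,0,0.045],"roll":0,"jaw":0}]' 40;  python3 go.py 431.2 365.3 15 76
```

```text
t 3.3 shift [ 0.0013 -0.0008  0.0902] roll 0.01 | pos [431.7 363.9 105.2] rot [180.    -0.    76.01] w 0.6 F [-0.7  0.2 -0.2]
time_s: 4.3
ee_pos: [430.9, 363.2, 58.3]
ee_rot: [-179.9, 0.2, 76.0]
force: [0.4, 0.1, -0.4]
gripper_width: 77.5
t 4.3 shift [ 0.0022 -0.0001  0.0433] roll 0.01 | pos [430.9 363.2  58.3] rot [-1.7987e+02  1.7000e-01  7.6010e+01] w 77.5 F [ 0.4  0.1 -0.4]
```

```bash
python3 -m pendant '[{"xyz":[0.001,0,0.015],"roll":0,"jaw":0.2},{"xyz":[0.001,0,0.03],"roll":0,"jaw":0.5},{"xyz":[0.001,0,0.044],"roll":0,"jaw":0.7},{"xyz":[0.001,0,0.044],"roll":0,"jaw":0.7},{"xyz":[0.001,0,0.044],"roll":0,"jaw":0.7},{"xyz":[0.001,0,0.044],"roll":0,"jaw":1},{"xyz":[0.001,0,0.044],"roll":0,"jaw":1},{"xyz":[0.001,0,0.044],"roll":0,"jaw":1}]' 40
python3 -m pendant '[{"xyz":[0,0,0],"roll":0,"jaw":1},{"xyz":[0,0,0],"roll":0,"jaw":1},{"xyz":[0,0,0],"roll":0,"jaw":1},{"xyz":[0,0,0],"roll":0,"jaw":1},{"xyz":[0,0,0],"roll":0,"jaw":1},{"xyz":[0,0,0],"roll":0,"jaw":1},{"xyz":[0,0,0],"roll":0,"jaw":1},{"xyz":[0,0,0],"roll":0,"jaw":1}]'
python3 go.py 431.2 365.3 110 76
```

```text
time_s: 5.3
ee_pos: [432.7, 365.4, 17.1]
ee_rot: [179.9, -0.1, 76.0]
force: [-0.6, -1.7, 6.0]
gripper_width: 5.7
time_s: 6.3
ee_pos: [432.7, 365.3, 17.1]
ee_rot: [179.9, -0.1, 76.0]
force: [-0.5, -0.5, 5.6]
gripper_width: 0.2
t 6.3 shift [-0.0003 -0.0013 -0.0929] roll 0.01 | pos [432.7 365.3  17.1] rot [ 1.7995e+02 -7.0000e-02  7.6010e+01] w 0.2 F [-0.5 -0.5  5.6]
```

Run:
```python
from h import *
a,_=grab('top','t3');b,_=grab('scene','s3')
f=load('s3')
def proj(f,X):
    T=np.linalg.inv(f['T']);c=T[:3,:3]@X+T[:3,3];return cv2.projectPoints((c*[1,-1,-1]).reshape(1,1,3),np.zeros(3),np.zeros(3),f['K'],f['D'])[0].ravel()
p=proj(f,env.state()['ee_pos']);q=proj(f,np.array([431.2,365.3,46.]));print('tcp',p,'fin',q)
f0=load('scene0')
c=[]
for im in(f0['p'],b):
    im=im.copy();im=cv2.resize(im[110:190,270:350],None,fx=5,fy=5,interpolation=2)
    for z,col in((p,(0,0,255)),(q,(255,0,0))):cv2.drawMarker(im,tuple(int(v) for v in (z-[270,110])*5+2),col,0,16)
    c.append(im)
cv2.imwrite('pics/c4.png',np.hstack(c))
```

```text
tcp [310.1155998  145.06919674] fin [310.55409621 138.87940715]
```

View pics/c4.png

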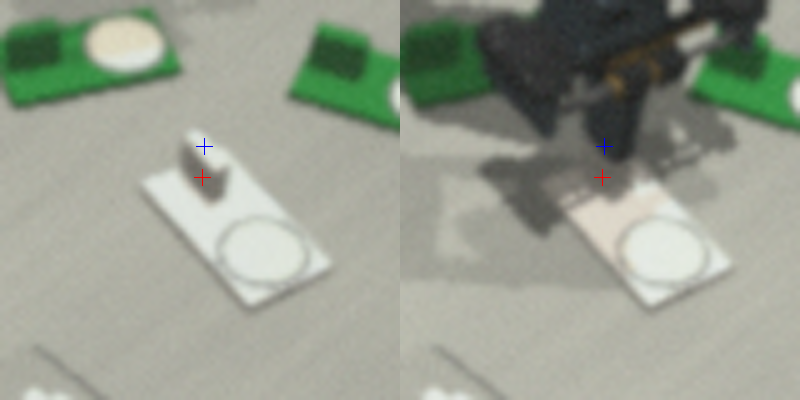

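The fin's measured position (blue) matches scene0, yet the reading says the jaws are shut with nothing between them. Check in depth where the fingertips really are.

Run:
```python
from h import *
for n in('s1','s2','s3'):
    f=load(n);H,W=f['d'].shape;uv=np.stack(np.meshgrid(np.arange(W),np.arange(H)),-1).reshape(-1,2).astype(float);Q=dep(f,uv).reshape(H,W,3)
    dark=(f['p'].max(2)<60);s=np.zeros_like(dark);s[85:160,275:345]=1
    P=Q[dark&s&(np.linalg.norm(Q[...,:2]-[431,365],axis=-1)<110)&(Q[...,2]>12)]
    z0=np.percentile(P[:,2],3);L=P[P[:,2]<z0+25];print(n,len(P),'zmin',z0.round(1),'tip pts mean',L.mean(0).round(1),L.min(0).round(0),L.max(0).round(0))
f=load('s3');Q=dep(f,uv).reshape(H,W,3)
for v in range(126,152,2):print(v,[tuple(Q[v,u].round(0).astype(int)) for u in range(302,322,3)])
```

```text
s1 1199 zmin 125.7 tip pts mean [438.6 367.2 132.4] [412. 307. 107.] [461. 416. 151.]
s2 985 zmin 157.0 tip pts mean [440.8 356.1 162.1] [419. 348. 139.] [453. 367. 181.]
s3 1313 zmin 75.0 tip pts mean [442.5 357.3  77.2] [418. 346.  50.] [453. 374. 100.]
126 [(np.int64(449), np.int64(289), np.int64(168)), (np.int64(347), np.int64(438), np.int64(1)), (np.int64(434), np.int64(338), np.int64(125)), (np.int64(451), np.int64(331), np.int64(141)), (np.int64(463), np.int64(330), np.int64(149)), (np.int64(466), np.int64(342), np.int64(144)), (np.int64(463), np.int64(363), np.int64(128))]
128 [(np.int64(451), np.int64(288), np.int64(161)), (np.int64(352), np.int64(433), np.int64(-2)), (np.int64(450), np.int64(318), np.int64(141)), (np.int64(454), np.int64(328), np.int64(136)), (np.int64(464), np.int64(330), np.int64(142)), (np.int64(465), np.int64(345), np.int64(133)), (np.int64(394), np.int64(466), np.int64(4))]
130 [(np.int64(445), np.int64(296), np.int64(143)), (np.int64(449), np.int64(305), np.int64(140)), (np.int64(426), np.int64(352), np.int64(92)), (np.int64(441), np.int64(348), np.in
[... 2699 characters left out ...]
)), (np.int64(457), np.int64(390), np.int64(12))]
148 [(np.int64(419), np.int64(339), np.int64(12)), (np.int64(425), np.int64(348), np.int64(9)), (np.int64(434), np.int64(354), np.int64(12)), (np.int64(447), np.int64(353), np.int64(23)), (np.int64(453), np.int64(362), np.int64(20)), (np.int64(454), np.int64(378), np.int64(10)), (np.int64(462), np.int64(384), np.int64(11))]
150 [(np.int64(424), np.int64(334), np.int64(9)), (np.int64(432), np.int64(340), np.int64(11)), (np.int64(439), np.int64(348), np.int64(10)), (np.int64(446), np.int64(355), np.int64(10)), (np.int64(454), np.int64(361), np.int64(12)), (np.int64(460), np.int64(371), np.int64(8)), (np.int64(469), np.int64(376), np.int64(12))]
```

```bash
python3 -m pendant '[{"xyz":[0,0,-0.005],"roll":0,"jaw":1},{"xyz":[0,0,-0.015],"roll":0,"jaw":1},{"xyz":[0,0,-0.03],"roll":0,"jaw":1},{"xyz":[0,0,-0.06],"roll":0,"jaw":1},{"xyz":[0,0,-0.1],"roll":0,"jaw":1},{"xyz":[0,0,-0.15],"roll":0,"jaw":1},{"xyz":[0,0,-0.2],"roll":0,"jaw":1},{"xyz":[0,0,-0.2],"roll":0,"jaw":1}]'
python3 - <<'E'
from h import *
b,_=grab('scene','s4');f=load('s4');f0=load('scene0')
for g in(f0,f):
    H,W=g['d'].shape;uv=np.stack(np.meshgrid(np.arange(W),np.arange(H)),-1).reshape(-1,2).astype(float);Q=dep(g,uv).reshape(H,W,3)
    m=(Q[...,2]>25)&(Q[...,2]<60)&(np.linalg.norm(Q[...,:2]-[440,365],axis=-1)<75)&(f0['p'].min(2)>0)
    if g is f: m&=f['p'].max(2)>70
    P=Q[m];print(len(P),P.mean(0).round(1), Q[m].min(0).round(0),Q[m].max(0).round(0),cv2.minAreaRect(P[:,:2].astype(np.float32)))
cv2.imwrite('pics/c5.png',np.hstack([cv2.resize(g[100:180,270:350],None,fx=5,fy=5,interpolation=2) for g in(f0['p'],b)]))
E
python3 go.py 431.2 365.3 15 76
```

```text
time_s: 7.4
ee_pos: [434.2, 366.7, 221.9]
ee_rot: [179.6, -0.5, 76.0]
force: [0.1, -0.1, -0.4]
gripper_width: 0.5
73 [434.9 360.6  40.4] [413. 352.  27.] [453. 373.  49.] ((432.6783447265625, 362.975830078125), (15.89054012298584, 41.306617736816406), 78.20996856689453)
72 [434.3 361.2  39.7] [414. 353.  25.] [452. 374.  48.] ((433.1489562988281, 363.4597473144531), (17.239501953125, 38.50743103027344), 73.97755432128906)
t 7.45 shift [-0.0016 -0.0022  0.204 ] roll 0.01 | pos [432.9 365.7 219. ] rot [179.82  -0.24  76.01] w 0.3 F [ 0.8 -0.4 -0.3]
```

View pics/c5.png

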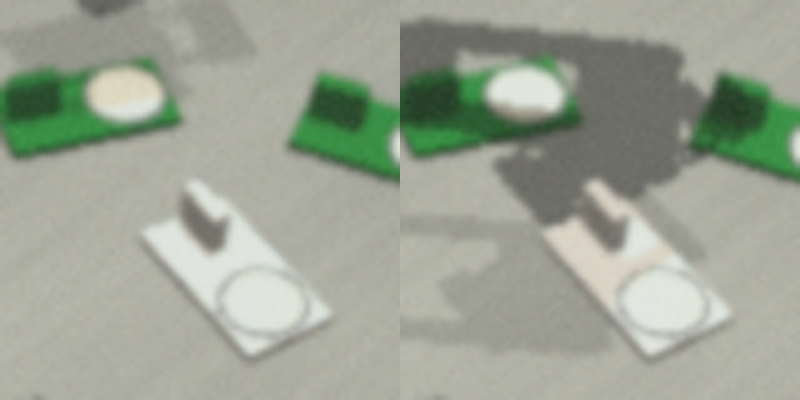

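The fin stands exactly where it was and was never squeezed. In s1–s3 the lowest dark points lie about 30 mm above the reported TCP, so the shut fingers may have been resting on top of the fin. Check the tip height offset in the top and scene depth.

Run:
```python
from h import *
s=env.state();e=s['ee_pos'];print(e.round(1))
f=load('s4');H,W=f['d'].shape;uv=np.stack(np.meshgrid(np.arange(W),np.arange(H)),-1).reshape(-1,2).astype(float);Q=dep(f,uv).reshape(H,W,3)
r=np.linalg.norm(Q[...,:2]-e[:2],axis=-1);m=(r<40)&(Q[...,2]>100)&(f['d']>0)
P=Q[m];o=np.argsort(P[:,2]);print('lowest s4',P[o[:12]].round(0).tolist(), np.argwhere(m)[o[:3]].tolist())
for n,z in(('s1',77.5),('s2',105.2)):
    f=load(n);f0=load('scene0');Q=dep(f,uv).reshape(H,W,3)
    ch=(np.abs(f['d']-f0['d'])>12)&(f['d']>0)&(f0['d']>0)&(np.linalg.norm(Q[...,:2]-[431,365],axis=-1)<70)&(Q[...,2]>52)
    P=Q[ch];o=np.argsort(P[:,2]);print(n,z,P[o[:15]].round(0).tolist())
```

```text
[432.9 365.7 219. ]
lowest s4 [[450.0, 358.0, 250.0], [418.0, 364.0, 250.0], [451.0, 370.0, 251.0], [450.0, 362.0, 251.0], [450.0, 367.0, 252.0], [447.0, 356.0, 253.0], [450.0, 357.0, 254.0], [448.0, 364.0, 256.0], [439.0, 356.0, 256.0], [445.0, 354.0, 256.0], [435.0, 357.0, 256.0], [452.0, 368.0, 256.0]] [[94, 320], [88, 313], [92, 323]]
s1 77.5 [[440.0, 416.0, 104.0], [429.0, 418.0, 104.0], [435.0, 416.0, 105.0], [446.0, 412.0, 106.0], [454.0, 413.0, 107.0], [399.0, 322.0, 108.0], [437.0, 314.0, 108.0], [453.0, 409.0, 109.0], [446.0, 412.0, 110.0], [435.0, 315.0, 111.0], [459.0, 411.0, 111.0], [452.0, 410.0, 111.0], [436.0, 414.0, 112.0], [457.0, 414.0, 112.0], [442.0, 412.0, 112.0]]
s2 105.2 [[448.0, 359.0, 138.0], [439.0, 355.0, 138.0], [448.0, 364.0, 139.0], [447.0, 355.0, 140.0], [445.0, 352.0, 140.0], [447.0, 360.0, 140.0], [414.0, 360.0, 140.0], [419.0, 358.0, 141.0], [425.0, 356.0, 141.0], [431.0, 355.0, 141.0], [449.0, 367.0, 141.0], [452.0, 363.0, 142.0], [439.0, 355.0, 142.0], [448.0, 363.0, 143.0], [447.0, 355.0, 144.0]]
```

The fingertips sit about 29 mm above the reported TCP. Depth gives 27–33 mm, and the contact on the fin top gives 46 − 17.1 = 28.9 mm. So I'll use reported z = tip z − 29 throughout. Open, then descend to reported z = −14 (tips at 15).

```bash
python3 -c "
from workcell import env;print(env.grip_point_offset)"
python3 -m pendant '[{"xyz":[0,0,0.04],"roll":0,"jaw":0},{"xyz":[-0.002,-0.002,0.08],"roll":0,"jaw":0},{"xyz":[-0.002,-0.002,0.11],"roll":0,"jaw":0},{"xyz":[-0.002,-0.002,0.13],"roll":0,"jaw":0},{"xyz":[-0.002,-0.002,0.13],"roll":0,"jaw":0},{"xyz":[-0.002,-0.002,0.13],"roll":0,"jaw":0},{"xyz":[-0.002,-0.002,0.13],"roll":0,"jaw":0},{"xyz":[-0.002,-0.002,0.13],"roll":0,"jaw":0}]'
python3 go.py 431.2 365.3 -14 76
```

```text
18.8
time_s: 8.45
ee_pos: [430.1, 363.9, 87.0]
ee_rot: [179.9, -0.1, 76.0]
force: [-0.4, -1.6, 1.2]
gripper_width: 77.6
t 8.45 shift [0.0015 0.0006 0.101 ] roll 0.01 | pos [430.1 363.9  87. ] rot [ 1.7995e+02 -7.0000e-02  7.6010e+01] w 77.6 F [-0.4 -1.6  1.2]
```

```bash
python3 -m pendant '[{"xyz":[0.001,0,0.035],"roll":0,"jaw":0.1},{"xyz":[0.001,0,0.065],"roll":0,"jaw":0.2},{"xyz":[0.001,0,0.085],"roll":0,"jaw":0.3},{"xyz":[0.001,0,0.101],"roll":0,"jaw":0.4},{"xyz":[0.001,0,0.101],"roll":0,"jaw":0.6},{"xyz":[0.001,0,0.101],"roll":0,"jaw":1},{"xyz":[0.001,0,0.101],"roll":0,"jaw":1},{"xyz":[0.001,0,0.101],"roll":0,"jaw":1}]' 40
python3 -m pendant '[{"xyz":[0,0,0],"roll":0,"jaw":1},{"xyz":[0,0,0],"roll":0,"jaw":1},{"xyz":[0,0,0],"roll":0,"jaw":1},{"xyz":[0,0,0],"roll":0,"jaw":1},{"xyz":[0,0,0],"roll":0,"jaw":1},{"xyz":[0,0,0],"roll":0,"jaw":1},{"xyz":[0,0,0],"roll":0,"jaw":1},{"xyz":[0,0,0],"roll":0,"jaw":1}]'
```

```text
time_s: 9.45
ee_pos: [430.4, 364.9, -14.1]
ee_rot: [180.0, -0.1, 76.0]
force: [0.3, -0.7, 0.3]
gripper_width: 17.7
time_s: 10.45
ee_pos: [430.4, 364.9, -14.2]
ee_rot: [180.0, -0.1, 76.0]
force: [0.3, -1.0, 5.1]
gripper_width: 13.7
```

Gripped: the opening is 13.7 mm, matching the 14 mm fin. Lift.

```bash
python3 -m pendant '[{"xyz":[0,0,-0.01],"roll":0,"jaw":1},{"xyz":[0,0,-0.03],"roll":0,"jaw":1},{"xyz":[0,0,-0.06],"roll":0,"jaw":1},{"xyz":[0,0,-0.09],"roll":0,"jaw":1},{"xyz":[0,0,-0.12],"roll":0,"jaw":1},{"xyz":[0,0,-0.125],"roll":0,"jaw":1},{"xyz":[0,0,-0.125],"roll":0,"jaw":1},{"xyz":[0,0,-0.125],"roll":0,"jaw":1}]'
python3 go.py 435 -6 110 89
```

```text
time_s: 11.45
ee_pos: [429.1, 363.8, 108.7]
ee_rot: [-179.9, 0.1, 76.0]
force: [-0.5, 0.2, -1.0]
gripper_width: 13.7
t 11.45 shift [-0.3574  0.0951 -0.0006] roll -12.99 | pos [429.1 363.8 108.7] rot [-1.7989e+02  1.4000e-01  7.6010e+01] w 13.7 F [-0.5  0.2 -1. ]
```

```bash
python3 -m pendant '[{"xyz":[-0.03,0.008,0],"roll":-1,"jaw":1},{"xyz":[-0.08,0.021,0],"roll":-3,"jaw":1},{"xyz":[-0.135,0.036,0],"roll":-5,"jaw":1},{"xyz":[-0.19,0.051,0],"roll":-7,"jaw":1},{"xyz":[-0.245,0.065,0],"roll":-9,"jaw":1},{"xyz":[-0.295,0.079,0],"roll":-11,"jaw":1},{"xyz":[-0.335,0.089,0],"roll":-12.5,"jaw":1},{"xyz":[-0.357,0.095,0],"roll":-13,"jaw":1}]'
python3 -m pendant '[{"xyz":[0,0,0.01],"roll":0,"jaw":1},{"xyz":[0,0,0.03],"roll":0,"jaw":1},{"xyz":[0,0,0.045],"roll":0,"jaw":1},{"xyz":[0,0,0.06],"roll":0,"jaw":1},{"xyz":[0,0,0.065],"roll":0,"jaw":1},{"xyz":[0,0,0.065],"roll":0,"jaw":1},{"xyz":[0,0,0.065],"roll":0,"jaw":1},{"xyz":[0,0,0.065],"roll":0,"jaw":1}]'
python3 go.py 435 -6 32 88.95
python3 - <<'E'
from h import *
a,_=grab('top','t5');b,_=grab('scene','s5')
cv2.imwrite('pics/c6.png',np.hstack([cv2.resize(a[100:220,220:340],None,fx=3.3,fy=3.3,interpolation=2),cv2.resize(b[160:280,190:310],None,fx=3.3,fy=3.3,interpolation=2)]))
E
```

```text
time_s: 12.45
ee_pos: [434.9, -6.7, 109.2]
ee_rot: [-179.9, 0.0, 88.9]
force: [0.0, 0.4, -1.9]
gripper_width: 13.8
time_s: 13.45
ee_pos: [436.3, -4.8, 45.7]
ee_rot: [179.9, -0.0, 89.0]
force: [-0.1, -1.3, -1.2]
gripper_width: 13.5
t 13.45 shift [-0.0013 -0.0013  0.0137] roll 0.06 | pos [436.3  -4.8  45.7] rot [ 1.7994e+02 -1.0000e-02  8.9010e+01] w 13.5 F [-0.1 -1.3 -1.2]
```

View pics/c6.png

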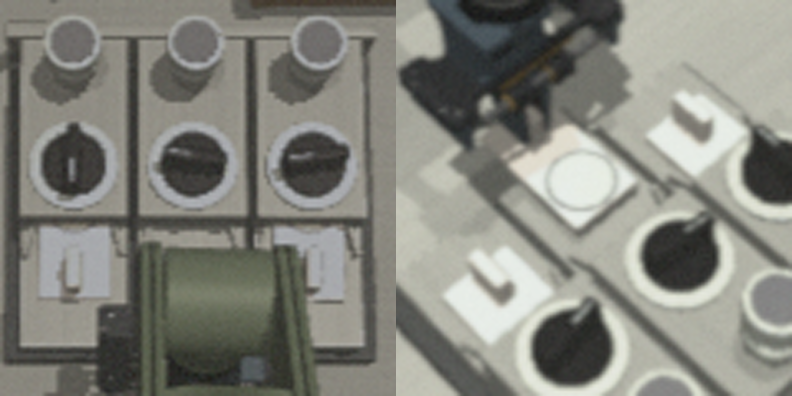

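The cassette hangs level over the middle ledge, its nose towards the slot (scene crop corners near (635,188) and (580,230)). Check its lateral alignment against the neighbouring fixed fins in this same view.

Run:
```python
from h import *
f=load('s5');P=onz(f,[(262.6,217.3),(245.8,229.6)],69.8);print('nose corners',P.round(1),'mid',P.mean(0).round(1),'w',np.linalg.norm(P[0]-P[1]).round(1))
for n in('s5','scene0','top0'):
    f=load(n);H,W=f['d'].shape;uv=np.stack(np.meshgrid(np.arange(W),np.arange(H)),-1).reshape(-1,2).astype(float);Q=dep(f,uv).reshape(H,W,3)
    c=[]
    for y0 in(107,-123):
        m=(Q[...,2]>74)&(Q[...,2]<100)&(abs(Q[...,0]-530)<32)&(abs(Q[...,1]-y0)<25)
        c.append(cv2.minAreaRect(Q[m][:,:2].astype(np.float32)))
        print(n,m.sum(),c[-1])
    a,b=np.array(c[0][0]),np.array(c[1][0]);print(' mid',(a+b)/2)
f=load('s5');Q=dep(f,uv.astype(float)).reshape(H,W,3)
m=(abs(Q[...,2]-70)<7)&(Q[...,0]>460)&(Q[...,0]<560)&(abs(Q[...,1]+5)<50)&(f['p'].min(2)>150)
k=Q[m];print('slab',m.sum(),k[:,2].mean(),cv2.minAreaRect(k[:,:2].astype(np.float32)))
```

```text
nose corners [[551.4  20.1  69.8]
 [547.4 -40.3  69.8]] mid [549.4 -10.1  69.8] w 60.5
s5 91 ((532.8410034179688, 104.75025939941406), (15.370779991149902, 39.020652770996094), 89.78559112548828)
s5 95 ((530.0859375, -123.45582580566406), (13.380597114562988, 41.0512809753418), 88.05158996582031)
 mid [531.46347046  -9.3527832 ]
scene0 92 ((532.2315673828125, 104.96961975097656), (14.35671329498291, 39.74885559082031), 87.05742645263672)
scene0 96 ((530.5560302734375, -123.61478424072266), (12.988141059875488, 40.628726959228516), 87.85830688476562)
 mid [531.39379883  -9.32258224]
top0 51 ((529.6259765625, 107.66548156738281), (9.702778816223145, 38.32288360595703), 89.16740417480469)
top0 63 ((526.3685913085938, -120.53999328613281), (36.70106887817383, 12.350776672363281), 0.07143280655145645)
 mid [527.99728394  -6.43725586]
slab 615 69.4897857318382 ((501.9840087890625, -6.721637725830078), (70.94102478027344, 83.78627014160156), 89.65611267089844)
```

```bash
python3 -m pendant '[{"xyz":[-0.0015,0,0.005],"roll":0,"jaw":1},{"xyz":[-0.0015,0,0.010],"roll":0,"jaw":1},{"xyz":[-0.0015,0,0.0135],"roll":0,"jaw":1},{"xyz":[-0.0015,0,0.0135],"roll":0,"jaw":1},{"xyz":[-0.0015,0.008,0.0135],"roll":0,"jaw":1},{"xyz":[-0.0015,0.016,0.0135],"roll":0,"jaw":1},{"xyz":[-0.0015,0.024,0.0135],"roll":0,"jaw":1},{"xyz":[-0.0015,0.032,0.0135],"roll":0,"jaw":1}]'
python3 go.py 529.3 -8.2 32 88.95
```

```text
time_s: 14.55
ee_pos: [468.7, -6.9, 31.8]
ee_rot: [180.0, -0.0, 89.0]
force: [0.6, 0.2, -1.6]
gripper_width: 14.0
t 14.55 shift [-0.0003  0.0606 -0.0002] roll 0.06 | pos [468.7  -6.9  31.8] rot [179.98  -0.    89.01] w 14.0 F [ 0.6  0.2 -1.6]
```

```bash
python3 -m pendant '[{"xyz":[0,0.006,0],"roll":0,"jaw":1},{"xyz":[0,0.012,0],"roll":0,"jaw":1},{"xyz":[0,0.018,0],"roll":0,"jaw":1},{"xyz":[0,0.024,0],"roll":0,"jaw":1},{"xyz":[0,0.030,0],"roll":0,"jaw":1},{"xyz":[0,0.036,0],"roll":0,"jaw":1},{"xyz":[0,0.042,0],"roll":0,"jaw":1},{"xyz":[0,0.045,0],"roll":0,"jaw":1}]'
python3 go.py 529.3 -8.2 32 88.95
```

```text
time_s: 15.55
ee_pos: [513.3, -7.6, 31.7]
ee_rot: [180.0, -0.0, 89.0]
force: [0.9, 0.1, -1.5]
gripper_width: 13.8
t 15.55 shift [-0.0003  0.016  -0.0003] roll 0.06 | pos [513.3  -7.6  31.7] rot [179.99  -0.    89.01] w 13.8 F [ 0.9  0.1 -1.5]
```

No contact force, so it is sliding freely. Last stretch slowly, until the end wall pushes back.

```bash
python3 -m pendant '[{"xyz":[0,0.003,0],"roll":0,"jaw":1},{"xyz":[0,0.006,0],"roll":0,"jaw":1},{"xyz":[0,0.009,0],"roll":0,"jaw":1},{"xyz":[0,0.011,0],"roll":0,"jaw":1},{"xyz":[0,0.013,0],"roll":0,"jaw":1},{"xyz":[0,0.0145,0],"roll":0,"jaw":1},{"xyz":[0,0.016,0],"roll":0,"jaw":1},{"xyz":[0,0.016,0],"roll":0,"jaw":1}]'
python3 go.py 529.3 -8.2 32 88.95
python3 -m pendant '[{"xyz":[0,0.001,0],"roll":0,"jaw":1},{"xyz":[0,0.002,0],"roll":0,"jaw":1},{"xyz":[0,0.003,0],"roll":0,"jaw":1},{"xyz":[0,0.003,0],"roll":0,"jaw":1},{"xyz":[0,0.003,0],"roll":0,"jaw":1},{"xyz":[0,0.003,0],"roll":0,"jaw":1},{"xyz":[0,0.003,0],"roll":0,"jaw":1},{"xyz":[0,0.003,0],"roll":0,"jaw":1}]'
python3 go.py 529.3 -8.2 32 88.95
```

```text
time_s: 16.55
ee_pos: [528.3, -7.9, 31.6]
ee_rot: [-179.9, -0.0, 89.0]
force: [-1.4, 0.0, -1.0]
gripper_width: 14.0
t 16.55 shift [-0.0003  0.001  -0.0004] roll 0.06 | pos [528.3  -7.9  31.6] rot [-1.7994e+02 -1.0000e-02  8.9010e+01] w 14.0 F [-1.4  0.  -1. ]
time_s: 17.55
ee_pos: [528.3, -7.8, 31.5]
ee_rot: [-179.6, -0.0, 89.0]
force: [-8.9, 0.1, 3.9]
gripper_width: 13.7
t 17.55 shift [-0.0003  0.001  -0.0005] roll 0.04 | pos [528.3  -7.8  31.5] rot [-1.7961e+02 -1.0000e-02  8.8990e+01] w 13.7 F [-8.9  0.1  3.9]
```

It stops at TCP x = 528.3 with a 9 N push back, against 529.3 predicted for home, so it is at the end wall. Settle it down while still pushing lightly, release, and lift clear.

```bash
python3 -m pendant '[{"xyz":[0,0.001,0.001],"roll":0,"jaw":1},{"xyz":[0,0.0015,0.0015],"roll":0,"jaw":1},{"xyz":[0,0.0015,0.0015],"roll":0,"jaw":1},{"xyz":[0,0.0015,0.0015],"roll":0,"jaw":0.3},{"xyz":[0,0.0,0.0015],"roll":0,"jaw":0.3},{"xyz":[0,0.0,0.001],"roll":0,"jaw":0.3},{"xyz":[0,0.0,0.001],"roll":0,"jaw":0.3},{"xyz":[0,0.0,0.0],"roll":0,"jaw":0.3}]'
python3 -m pendant '[{"xyz":[0,-0.003,0],"roll":0,"jaw":0.3},{"xyz":[0,-0.003,-0.01],"roll":0,"jaw":0.3},{"xyz":[0,-0.003,-0.03],"roll":0,"jaw":0.3},{"xyz":[0,-0.003,-0.06],"roll":0,"jaw":0.3},{"xyz":[0,-0.003,-0.10],"roll":0,"jaw":0.1},{"xyz":[0,-0.003,-0.14],"roll":0,"jaw":0},{"xyz":[0,-0.003,-0.16],"roll":0,"jaw":0},{"xyz":[0,-0.003,-0.16],"roll":0,"jaw":0}]'
python3 - <<'E'
from h import *
b,_=grab('scene','s6');f=load('s6')
H,W=f['d'].shape;uv=np.stack(np.meshgrid(np.arange(W),np.arange(H)),-1).reshape(-1,2).astype(float);Q=dep(f,uv).reshape(H,W,3)
for y0 in(105,-9,-123):
    m=(Q[...,2]>74)&(Q[...,2]<100)&(abs(Q[...,0]-525)<40)&(abs(Q[...,1]-y0)<25)&(f['p'].min(2)>70);print(m.sum(),Q[m].mean(0).round(1),cv2.minAreaRect(Q[m][:,:2].astype(np.float32)))
cv2.imwrite('pics/c7.png',cv2.resize(b[150:300,180:370],None,fx=4,fy=4,interpolation=2))
E
python3 go.py 630 -9.7 75 -7
```

```text
time_s: 18.55
ee_pos: [532.0, -8.0, 31.7]
ee_rot: [180.0, -0.0, 89.0]
force: [0.2, -0.2, 1.0]
gripper_width: 61.1
time_s: 19.55
ee_pos: [529.9, -8.0, 193.9]
ee_rot: [179.7, -0.0, 89.0]
force: [0.6, -0.3, 0.8]
gripper_width: 91.0
92 [534.5 103.2  86.5] ((533.0018310546875, 104.75152587890625), (15.72188663482666, 40.301151275634766), 89.14205169677734)
91 [532. -11.  87.] ((530.703369140625, -9.037901878356934), (15.070979118347168, 38.97810745239258), 89.62621307373047)
95 [ 532.3 -124.4   87.3] ((530.0331420898438, -123.87824249267578), (39.988555908203125, 13.568652153015137), 0.20054712891578674)
t 19.6 shift [-0.      0.1009  0.1174] roll 96.01 | pos [528.9  -7.9 192.3] rot [179.92  -0.    89.01] w 91.5 F [ 0.5 -0.6  0.6]
```

View pics/c7.png

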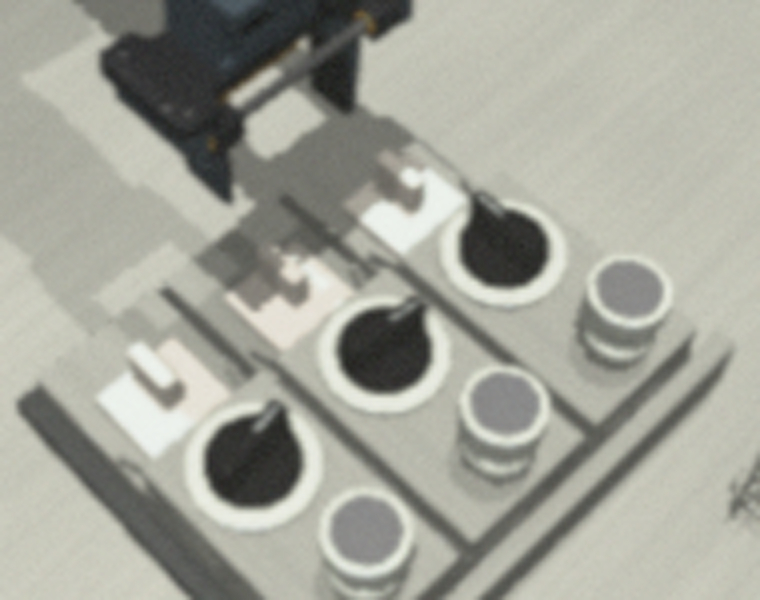

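The three fins line up in one row, the middle at x = 530.7 against a neighbours' mean of 531.5 (about the depth noise). To be sure it is home, I'll give it a gentle push on the back of the fin with shut fingers before turning the knob.

```bash
python3 -m pendant '[{"xyz":[0,-0.03,0],"roll":0,"jaw":1},{"xyz":[0,-0.05,0.02],"roll":0,"jaw":1},{"xyz":[0,-0.05,0.06],"roll":0,"jaw":1},{"xyz":[0,-0.05,0.09],"roll":0,"jaw":1},{"xyz":[0,-0.05,0.11],"roll":0,"jaw":1},{"xyz":[0,-0.05,0.12],"roll":0,"jaw":1},{"xyz":[0,-0.05,0.12],"roll":0,"jaw":1},{"xyz":[0,-0.05,0.158],"roll":0,"jaw":1}]' 20
python3 -m pendant '[{"xyz":[0,0,0],"roll":0,"jaw":1},{"xyz":[0,0.003,0],"roll":0,"jaw":1},{"xyz":[0,0.006,0],"roll":0,"jaw":1},{"xyz":[0,0.009,0],"roll":0,"jaw":1},{"xyz":[0,0.012,0],"roll":0,"jaw":1},{"xyz":[0,0.014,0],"roll":0,"jaw":1},{"xyz":[0,0.016,0],"roll":0,"jaw":1},{"xyz":[0,0.016,0],"roll":0,"jaw":1}]'
```

```text
time_s: 20.6
ee_pos: [482.4, -7.2, 36.0]
ee_rot: [179.5, 0.0, 89.0]
force: [1.0, -0.5, -0.4]
gripper_width: 14.2
time_s: 21.6
ee_pos: [492.0, -7.3, 33.4]
ee_rot: [-179.7, -0.0, 89.0]
force: [-6.3, 0.4, 4.3]
gripper_width: 0.6
```

```bash
python3 -m pendant '[{"xyz":[0,0.002,0],"roll":0,"jaw":1},{"xyz":[0,0.004,0],"roll":0,"jaw":1},{"xyz":[0,0.004,0],"roll":0,"jaw":1},{"xyz":[0,0.004,0],"roll":0,"jaw":1},{"xyz":[0,0.004,0],"roll":0,"jaw":1},{"xyz":[0,0.004,0],"roll":0,"jaw":1},{"xyz":[0,0.004,0],"roll":0,"jaw":1},{"xyz":[0,0.004,0],"roll":0,"jaw":1}]'
python3 -m pendant '[{"xyz":[0,-0.006,0],"roll":0,"jaw":1},{"xyz":[0,-0.012,0],"roll":0,"jaw":1},{"xyz":[0,-0.012,-0.03],"roll":0,"jaw":1},{"xyz":[0,-0.012,-0.08],"roll":0,"jaw":0},{"xyz":[0,-0.012,-0.12],"roll":0,"jaw":0},{"xyz":[0,-0.012,-0.14],"roll":0,"jaw":0},{"xyz":[0,-0.012,-0.14],"roll":0,"jaw":0},{"xyz":[0,-0.012,-0.14],"roll":0,"jaw":0}]'
python3 - <<'E'
from h import *
# bar angle from mark + bar in t5 & scene0 (unmoved)
for n in('top0','t5','scene0','s5'):
    f=load(n);H,W=f['d'].shape;uv=np.stack(np.meshgrid(np.arange(W),np.arange(H)),-1).reshape(-1,2).astype(float)
    X=onz(f,uv,130).reshape(H,W,3);g=f['p'].min(2)
    for c in((631,105),(629.5,-9.7),(628,-124)):
        d=X[...,:2]-c;r=np.linalg.norm(d,axis=-1)
        Q=dep(f,uv).reshape(H,W,3);b=(Q[...,2]>116)&(Q[...,2]<136)&(r<36)
        P=X[b][:,:2];pc=P.mean(0);v=np.linalg.svd(P-pc)[2][0]
        m=(r<33)&(g>95)&(Q[...,2]>112); 
        print(n,c,'bar centre',pc.round(1),'angle',np.degrees(np.arctan2(v[1],v[0])).round(1)%180,'mark',X[m][:,:2].mean(0).round(1) if m.any() else None,m.sum())
E
python3 go.py 630 -9.7 120 -7
```

```text
time_s: 22.6
ee_pos: [491.7, -7.2, 33.1]
ee_rot: [-179.2, -0.0, 89.0]
force: [-14.3, -0.9, 11.5]
gripper_width: 0.5
time_s: 23.6
ee_pos: [486.3, -7.2, 172.7]
ee_rot: [-179.9, -0.0, 89.0]
force: [0.4, 0.5, -0.3]
gripper_width: 47.6
top0 (631, 105) bar centre [628.  106.3] angle 177.6 mark [625.5 110.6] 8
top0 (629.5, -9.7) bar centre [626.9  -8.3] angle 82.1 mark [ 6.326e+02 -3.000e-01] 8
top0 (628, -124) bar centre [ 625.1 -122.6] angle 97.1 mark [ 626.3 -113.8] 7
t5 (631, 105) bar centre [628.  106.2] angle 177.6 mark [627.  106.1] 16
t5 (629.5, -9.7) bar centre [627.   -8.6] angle 81.7 mark [635.5   4.7] 8
t5 (628, -124) bar centre [ 625.  -122.5] angle 97.5 mark [ 626.1 -114. ] 8
scene0 (631, 105) bar centre [635.1  99.5] angle 177.0 mark [613.7 103.3] 22
scene0 (629.5, -9.7) bar centre [633.4 -14.5] angle 82.7 mark [631.    6.7] 11
scene0 (628, -124) bar centre [ 633.1 -128.3] angle 99.0 mark [ 625.6 -108.1] 20
s5 (631, 105) bar centre [635.2  99.6] angle 176.9 mark [614.2 103.8] 23
s5 (629.5, -9.7) bar centre [633.1 -14.3] angle 82.4 mark [629.8   4.9] 23
s5 (628, -124) bar centre [ 633.1 -128.3] angle 99.0 mark [ 624.8 -107. ] 24
t 23.6 shift [-0.      0.1438  0.0525] roll 96.01 | pos [486.3  -7.2 172.7] rot [-1.7991e+02 -1.0000e-02  8.9010e+01] w 47.6 F [ 0.4  0.5 -0.3]
```

Confirmed home: no advance under a 14 N push. The bar lies at 82.3° with its mark to the left, so the valve is at about 97°. Go above the knob at (629, −9.6) with jaw yaw −8, i.e. turn the tool +97 from here.

```bash
python3 -m pendant '[{"xyz":[0,0.02,0],"roll":10,"jaw":0},{"xyz":[0,0.05,0],"roll":20,"jaw":0},{"xyz":[0,0.08,0],"roll":30,"jaw":0},{"xyz":[0,0.11,0],"roll":40,"jaw":0},{"xyz":[0,0.135,0],"roll":50,"jaw":0},{"xyz":[0,0.143,0],"roll":60,"jaw":0},{"xyz":[0,0.143,0],"roll":70,"jaw":0},{"xyz":[0,0.143,0],"roll":80,"jaw":0}]'
python3 -m pendant '[{"xyz":[0,0,0],"roll":9,"jaw":0},{"xyz":[0,0,0],"roll":17,"jaw":0},{"xyz":[0,0,0.01],"roll":17,"jaw":0},{"xyz":[0,0,0.02],"roll":17,"jaw":0},{"xyz":[0,0,0.02],"roll":17,"jaw":0},{"xyz":[0,0,0.02],"roll":17,"jaw":0},{"xyz":[0,0,0.02],"roll":17,"jaw":0},{"xyz":[0,0,0.02],"roll":17,"jaw":0}]'
python3 go.py 629.2 -9.6 76 -8
```

```text
time_s: 24.6
ee_pos: [629.2, -9.6, 171.4]
ee_rot: [-180.0, 0.2, 8.7]
force: [0.7, -0.1, -0.1]
gripper_width: 91.1
time_s: 25.6
ee_pos: [630.0, -9.7, 154.1]
ee_rot: [-180.0, -0.0, -8.0]
force: [1.0, 0.2, 0.1]
gripper_width: 91.1
t 25.6 shift [-0.0009  0.0001  0.0781] roll 0.02 | pos [630.   -9.7 154.1] rot [-1.7999e+02 -4.0000e-02 -7.9800e+00] w 91.1 F [1.  0.2 0.1]
```

```bash
python3 -m pendant '[{"xyz":[-0.0005,0,0.015],"roll":0,"jaw":0.3},{"xyz":[-0.0005,0,0.03],"roll":0,"jaw":0.4},{"xyz":[-0.0005,0,0.045],"roll":0,"jaw":0.4},{"xyz":[-0.0005,0,0.06],"roll":0,"jaw":0.4},{"xyz":[-0.0005,0,0.07],"roll":0,"jaw":0.4},{"xyz":[-0.0005,0,0.077],"roll":0,"jaw":0.4},{"xyz":[-0.0005,0,0.077],"roll":0,"jaw":0.4},{"xyz":[-0.0005,0,0.077],"roll":0,"jaw":0.4}]' 15
python3 -m pendant '[{"xyz":[0,0,0],"roll":0,"jaw":1},{"xyz":[0,0,0],"roll":0,"jaw":1},{"xyz":[0,0,0],"roll":0,"jaw":1},{"xyz":[0,0,0],"roll":0,"jaw":1},{"xyz":[0,0,0],"roll":0,"jaw":1},{"xyz":[0,0,0],"roll":0,"jaw":1},{"xyz":[0,0,0],"roll":0,"jaw":1},{"xyz":[0,0,0],"roll":0,"jaw":1}]'
python3 go.py 629.2 -9.6 76 89
```

```text
time_s: 26.6
ee_pos: [629.8, -9.6, 77.3]
ee_rot: [-180.0, -0.1, -8.0]
force: [-0.1, -0.0, 0.4]
gripper_width: 54.7
time_s: 27.6
ee_pos: [629.8, -9.7, 76.8]
ee_rot: [-180.0, -0.1, -8.0]
force: [2.2, -0.1, -1.1]
gripper_width: 14.0
t 27.6 shift [-0.0006  0.      0.0008] roll -96.99 | pos [629.8  -9.7  76.8] rot [-1.7999e+02 -6.0000e-02 -7.9900e+00] w 14.0 F [ 2.2 -0.1 -1.1]
```

The bar is gripped (14.0 mm). Turn anticlockwise, which is negative roll.

```bash
python3 -m pendant '[{"xyz":[0,0,0],"roll":-8,"jaw":1},{"xyz":[0,0,0],"roll":-17,"jaw":1},{"xyz":[0,0,0],"roll":-26,"jaw":1},{"xyz":[0,0,0],"roll":-35,"jaw":1},{"xyz":[0,0,0],"roll":-44,"jaw":1},{"xyz":[0,0,0],"roll":-53,"jaw":1},{"xyz":[0,0,0],"roll":-62,"jaw":1},{"xyz":[0,0,0],"roll":-70,"jaw":1}]' 25
python3 -m pendant '[{"xyz":[0,0,0],"roll":-7,"jaw":1},{"xyz":[0,0,0],"roll":-14,"jaw":1},{"xyz":[0,0,0],"roll":-20,"jaw":1},{"xyz":[0,0,0],"roll":-24,"jaw":1},{"xyz":[0,0,0],"roll":-26,"jaw":1},{"xyz":[0,0,0],"roll":-27,"jaw":1},{"xyz":[0,0,0],"roll":-28,"jaw":1},{"xyz":[0,0,0],"roll":-28,"jaw":1}]'
python3 -c "
from workcell import env;print(env.state()['torque'])"; python3 go.py 629.2 -9.6 76 89
```

```text
time_s: 28.6
ee_pos: [629.5, -9.8, 76.8]
ee_rot: [180.0, -0.0, 62.3]
force: [1.3, -0.7, -0.5]
gripper_width: 13.7
time_s: 29.6
ee_pos: [629.5, -9.8, 76.8]
ee_rot: [180.0, -0.0, 89.9]
force: [2.1, -3.3, -0.2]
gripper_width: 14.0
[-0.38878514 -0.34342605 -0.74995506]
t 29.6 shift [ 0.0002 -0.0003  0.0008] roll 0.93 | pos [629.5  -9.8  76.8] rot [179.97  -0.    89.93] w 14.0 F [ 2.1 -3.3 -0.2]
```

The torque is building (−0.75 N m). Press a little further to confirm it is the end stop.

```bash
python3 -m pendant '[{"xyz":[0,0,0],"roll":-1,"jaw":1},{"xyz":[0,0,0],"roll":-2,"jaw":1},{"xyz":[0,0,0],"roll":-3,"jaw":1},{"xyz":[0,0,0],"roll":-3,"jaw":1},{"xyz":[0,0,0],"roll":-3,"jaw":1},{"xyz":[0,0,0],"roll":-3,"jaw":1},{"xyz":[0,0,0],"roll":-3,"jaw":1},{"xyz":[0,0,0],"roll":-3,"jaw":1}]' 35
python3 -c "
from workcell import env;print(env.state()['torque'])"
```

```text
time_s: 30.6
ee_pos: [629.3, -9.8, 76.8]
ee_rot: [-180.0, 0.0, 93.0]
force: [0.5, -4.5, 2.0]
gripper_width: 15.2
[-0.79442044 -0.22652056 -1.28724142]
```

Torque has risen to −1.3 N m and the bar is starting to twist in the pads (width 15.2), so it is against the stop. Open and lift.

```bash
python3 -m pendant '[{"xyz":[0,0,0],"roll":0,"jaw":0.4},{"xyz":[0,0,0],"roll":0,"jaw":0.4},{"xyz":[0,0,0],"roll":0,"jaw":0.4},{"xyz":[0,0,0],"roll":0,"jaw":0.4},{"xyz":[0,0,0],"roll":0,"jaw":0.4},{"xyz":[0,0,-0.02],"roll":0,"jaw":0.4},{"xyz":[0,0,-0.06],"roll":0,"jaw":0.4},{"xyz":[0,0,-0.1],"roll":0,"jaw":0.4}]'
python3 -m pendant '[{"xyz":[0,-0.06,-0.02],"roll":0,"jaw":0.2},{"xyz":[0,-0.12,-0.02],"roll":0,"jaw":0},{"xyz":[0,-0.18,-0.02],"roll":0,"jaw":0},{"xyz":[0,-0.24,-0.02],"roll":0,"jaw":0},{"xyz":[0,-0.28,-0.02],"roll":0,"jaw":0},{"xyz":[0,-0.28,-0.02],"roll":0,"jaw":0},{"xyz":[0,-0.28,-0.02],"roll":0,"jaw":0},{"xyz":[0,-0.28,-0.02],"roll":0,"jaw":0}]'
python3 - <<'E'
from h import *
a,_=grab('top','t8');b,_=grab('scene','s8')
cv2.imwrite('pics/c8.png',np.hstack([cv2.resize(a[100:220,220:340],None,fx=3.3,fy=3.3,interpolation=2),cv2.resize(b[165:285,200:320],None,fx=3.3,fy=3.3,interpolation=2)]))
for n in('t8','s8'):
    f=load(n);H,W=f['d'].shape;uv=np.stack(np.meshgrid(np.arange(W),np.arange(H)),-1).reshape(-1,2).astype(float);Q=dep(f,uv).reshape(H,W,3);X=onz(f,uv,130).reshape(H,W,3)
    for c in((631,105),(629.5,-9.7),(628,-124)):
        r=np.linalg.norm(X[...,:2]-c,axis=-1);m=(Q[...,2]>116)&(Q[...,2]<136)&(r<36);P=X[m][:,:2];v=np.linalg.svd(P-P.mean(0))[2][0];print(n,c,'angle',np.degrees(np.arctan2(v[1],v[0])).round(1)%180)
    for y0 in(105,-9,-123):
        m=(Q[...,2]>74)&(Q[...,2]<100)&(abs(Q[...,0]-528)<35)&(abs(Q[...,1]-y0)<25)&(f['p'].min(2)>70)
        if m.sum()>20:print(n,'fin',Q[m].mean(0).round(1),cv2.minAreaRect(Q[m][:,:2].astype(np.float32)))
print(env.state()['time_s'],env.state()['force'])
E
```

```text
time_s: 31.6
ee_pos: [629.1, -9.6, 177.6]
ee_rot: [-180.0, -0.0, 93.0]
force: [0.4, -0.2, 0.5]
gripper_width: 54.6
time_s: 32.6
ee_pos: [350.9, -24.3, 196.8]
ee_rot: [180.0, -0.0, 93.0]
force: [0.3, 0.8, -0.4]
gripper_width: 91.2
t8 (631, 105) angle 177.2
t8 (629.5, -9.7) angle 179.4
t8 (628, -124) angle 97.9
t8 fin [529.5 107.5  89.3] ((529.9591674804688, 107.64458465576172), (9.724350929260254, 36.71559524536133), 89.26130676269531)
t8 fin [527.9  -6.8  88.8] ((528.6522827148438, -6.871615409851074), (12.942068099975586, 38.140892028808594), 88.56388854980469)
t8 fin [ 526.1 -120.2   87.8] ((526.7333374023438, -120.385986328125), (12.460104942321777, 38.11667251586914), 89.12140655517578)
s8 (631, 105) angle 176.7
s8 (629.5, -9.7) angle 178.4
s8 (628, -124) angle 99.1
s8 fin [534.  103.5  86.4] ((532.79638671875, 104.8976821899414), (40.33040237426758, 13.569291114807129), 0.4502827227115631)
s8 fin [532.7 -11.   86.4] ((530.5716552734375, -9.53997802734375), (14.346192359924316, 39.88145446777344), 88.68340301513672)
s8 fin [ 532.5 -124.2   87.4] ((530.2607421875, -123.26868438720703), (13.32433795928955, 39.42947006225586), 89.97428894042969)
32.7 [ 0.19270681 -0.26733909 -0.18060563]
```

View pics/c8.png

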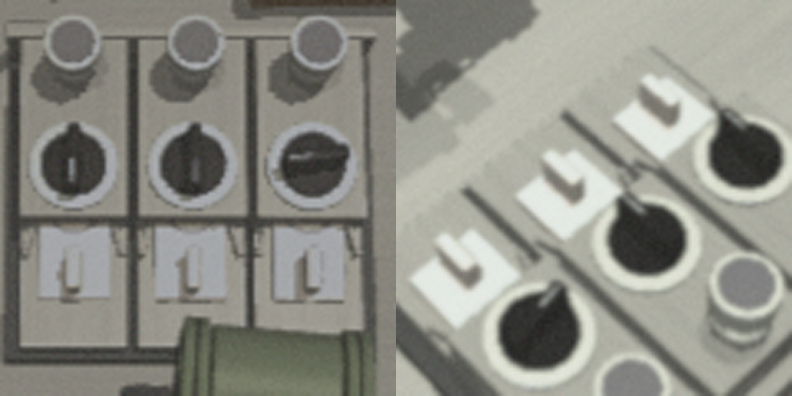

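The final picture shows the middle cassette's fin in line with its neighbours' (top crop (192,270)) and the middle bar in line with the slot, mark towards the robot. The other two knobs are unchanged. Hand in.

```bash
python3 -c "
from h import *
f=load('t8');print(dep(f,[(390,193)]).round(0))
print(env.job_done())"
```

```text
[[ 490. -366.   57.]]
the job is handed in; nothing more can be done
None
```

The cassette is fully home in the middle station's slot, that station's knob is turned anticlockwise to its end stop, and I have handed the job in. It took about 33 s of the 72 s allowed, and the arm was clear of everything at the end.

**Grasp:** My first two attempts to grip the cassette closed on air. The fingertips sit about 29 mm above the reported tool position, so the shut fingers came down lightly (about 6 N) on top of the fin. The cassette did not move. I corrected for the offset after that, and the third grip held.

**Last checks**
- **Cassette:** It stopped against the end wall with a 9 N push back. A second push of 14 N on the back of the fin moved it no further. Its fin lines up with the two fixed ones to about 1 mm, which is within measuring error.
- **Knob:** It turned about 97° until the torque rose to about 1.3 N m and the bar began to twist in the pads. After release the bar lies at 178.4–179.4°, against about 179° for the slot line, with its white mark towards the robot.
- **Other stations and dishes:** The other two knobs' angles changed by less than 1°, within measuring error. The dish stack stands where it was.

No check failed at the end. The only small disagreement is 2–3 mm between the two cameras' absolute positions.

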